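# Return the check weights from the balance to their holders

## Robot

A 6-joint arm with a two-finger parallel gripper is mounted at the origin on the work surface. World frame = base frame: x ahead of the robot, y to its left, z up, the work surface at z = 0. Lengths are in m, angles in rad, forces in N, time in s.
With the tool pointing down it reaches from about 0.4 to 0.825 m from the base axis. Payload 7 kg.
Tool frame: the origin (TCP) lies at the centre of the arm's flange, where the gripper is bolted on; the fingertips stand 178 mm ahead of it and the grasp point (between the pads) lies 159 mm ahead of it; z points along the fingers, y is the direction in which the jaws open and shut (so a half turn about z gives the same grasp; the last joint's range is limited). The gripper opens to 88 mm and grips with 3 to 60 N. Pads are 19 mm wide; open, the fingers measure 130 mm over their backs; the gripper's body (78 mm by 193 mm) begins 47 mm behind the grasp point.
Start: joints at [1.502, 0.359, 0.012, 0, -1.224, -0.288], TCP at [0.236, 0.632, 0.405] pointing down, gripper open.
Joint ranges: [-3.07, 3.07], [-1.43, 2.12], [-1.02, 1.25], [-3.03, 1.67], [-3.05, -0], [-3.03, 3.03]. Speed limits (rad/s): [2.39, 2.39, 3.01, 3.14, 3.14, 3.14].

## Interface

Orientations are given as [roll, pitch, yaw] about the fixed x, y, z axes, in that order (R = Rz(yaw) Ry(pitch) Rx(roll)).
In Python, from station import * gives the robot as it stands.
- The arm moves only by the tool send_rows, never from a script. Its argument "motion" is a list of rows, each an object with "offset": the shift along the tool's x, y, z in cm, a list of three; "turn": the turn about the tool's z in degrees. In form: [{"offset": [x, y, z], "turn": turn}, ...]. A call has 1 to 8 rows; each row is the pose to reach, as a shift and turn from the pose commanded when the call began, along the tool's axes at that moment; what a row does not reach only later rows make up. A row lasts 1/10 s, in which the tool goes at most 50 mm and 8.59 degrees, less where a joint would pass 70% of its speed; a pose out of reach is approached as far as the arm can. A call with a gripper value outside its range is refused whole. "hand" is the opening, from -1 (shut) to 1 (fully open), set as the call begins (left out, the last holds). The fingers move at their own pace and stop on an object; "squeeze" is the grip in N (left out, the last holds). Time passes only in rows, so rows that repeat a pose let the fingers close. It gives the time, the measured TCP pose, the force and the opening at its end, in the units of the state.
- get_state(): the state, without advancing time (a new reading comes with each control period).
- grab_frame(name): name is "scene" or "top" or "wrist"; returns a dict with "frame" (420x560x3 uint8, blue, green, red), "range_z" (420x560 float32, m along the optical axis (not along the pixel's ray), 0 where there is no reading), "vertical_fov" (degrees; the focal length in pixels is half the picture's height over the tangent of half this angle, whatever the lens; pixels are square), "cx", "cy" (the principal point, pixels), "cam_to_world" (4x4, takes a point from camera to world coordinates). Camera axes: x right, y up, looking along -z (the intrinsics and any distortion apply to the point x, -y, -z); pixel columns grow to the right and rows downward; lengths in m; the calibration is good to about 2 mm. A picture is of the moment at which its call begins.
- job_done(): hands the job in, once; it reports no verdict.
The state is a dict: "t": time; "q": joint angles; "qd": joint speeds; "joint_efforts": joint torques, N m; "eef_pos": TCP position; "ee_rot": TCP orientation; "force": force on the tool from outside, world axes, zero at the start; "moment": the same for the moment, N m; "width": finger opening in m.
Only numpy, scipy, OpenCV 4.12 (cv2) and the standard library are available. Lean on these libraries where they do the work, as an engineer would, in place of code of your own. Each camera call takes 0.05 s, during which the arm holds its last target. There are 200 camera calls.

## Task

The daily balance check is finished: take the pile of four steel check weights off the balance pan and put each weight flat in the white round holder made for it, the smallest weight in the smallest holder and so on up to the largest. Lower each weight into its holder and let go there, never drop it, and leave the amber jar standing between the holders undisturbed.

Things in the scene. Friction and masses are not known exactly. Their poses are not given: they have to be found in the camera images.
- w50_center (a point): smallest of the four check weights: plain solid steel disc, 22 mm diameter, 17 mm high, 50 g, axis (z) upright; the point is its centre, half-way up. At the start it stands on the 30 mm weight, loose, within a few mm of concentric.
- w100_center (a point): second smallest of the four check weights: plain solid steel disc, 30 mm diameter, 18 mm high, 100 g, axis (z) upright; the point is its centre, half-way up. At the start it stands on the 40 mm weight, loose, within a few mm of concentric.
- w200_center (a point): second largest of the four check weights: plain solid steel disc, 40 mm diameter, 20 mm high, 200 g, axis (z) upright; the point is its centre, half-way up. At the start it stands on the 55 mm weight, loose, within a few mm of concentric.
- w500_center (a point): largest of the four check weights: plain solid steel disc, 55 mm diameter, 27 mm high, 500 g, axis (z) upright; the point is its centre, half-way up. At the start it stands on the balance pan, loose, within 29 mm of the pan centre.
- holder50: smallest of the four white round holders, for the 22 mm weight: a low dish fixed to the bench, round recess 38 mm across, 48 mm over the rim, rim 8 mm high, recess floor 4 mm above the bench and grey. Origin: centre of its underside, on the bench; z up.
- holder100: second smallest of the four white round holders, for the 30 mm weight: a low dish fixed to the bench, round recess 48 mm across, 58 mm over the rim, rim 8 mm high, recess floor 4 mm above the bench and grey. Origin: centre of its underside, on the bench; z up.
- holder200: second largest of the four white round holders, for the 40 mm weight: a low dish fixed to the bench, round recess 60 mm across, 70 mm over the rim, rim 8 mm high, recess floor 4 mm above the bench and grey. Origin: centre of its underside, on the bench; z up.
- holder500: largest of the four white round holders, for the 55 mm weight: a low dish fixed to the bench, round recess 75 mm across, 85 mm over the rim, rim 8 mm high, recess floor 4 mm above the bench and grey. Origin: centre of its underside, on the bench; z up.
- balance: white top-loading balance, fixed, 300 mm (its x) by 200 mm (its y), origin at the centre of its underside; round grey metal pan 150 mm across, centred 45 mm from the origin along its +x, pan top 70 mm above the bench and the highest part of the balance. The pan is rigid. The pile of weights stands on it, smallest on top, 82 mm high in all.
- jar_center (a point): loose amber sample jar with white cap among the holders, 44 mm diameter, 50 mm high, upright; the point is its centre, 25 mm above the bench. Not to be disturbed. Other things near the holders are flat or low (under 30 mm).
Things that resemble listed ones, but are neither listed nor needed, are in the scene too. Leave any blue, pink or turquoise look-alike of the part that bears w500_center alone.

How it is judged:
At the end, for the whole second after the job is handed in: Each of the four weights lies in the holder of its own size: within 12 mm of the holder's centre, flat on the recess floor (within 2.5 mm above, 3 mm below), upright within 0.08 rad, and at rest (horizontal distance between w50_center and holder50 below 0.012 m and z of w50_center in the frame of holder50 between 0.0095 and 0.015 m and angle between each of w50_center, w100_center, w200_center, w500_center's own z axis and vertical below 0.08 rad and linear speed of each of w50, w100, w200, w500 below 0.02 m/s and horizontal distance between w100_center and holder100 below 0.012 m and z of w100_center in the frame of holder100 between 0.01 and 0.0155 m and horizontal distance between w200_center and holder200 below 0.012 m and z of w200_center in the frame of holder200 between 0.011 and 0.0165 m and horizontal distance between w500_center and holder500 below 0.012 m and z of w500_center in the frame of holder500 between 0.0145 and 0.02 m); the robot touches nothing.
It fails at once if the 22 mm weight is dropped (falls free, faster than 0.6 m/s, about 18 mm of fall) (linear speed of w50 above 0.6 m/s and contact force between w50 and the fingers below 0.05 N).
It fails at once if the 30 mm weight is dropped (falls free, faster than 0.6 m/s, about 18 mm of fall) (linear speed of w100 above 0.6 m/s and contact force between w100 and the fingers below 0.05 N).
It fails at once if the 40 mm weight is dropped (falls free, faster than 0.6 m/s, about 18 mm of fall) (linear speed of w200 above 0.6 m/s and contact force between w200 and the fingers below 0.05 N).
It fails at once if the 55 mm weight is dropped (falls free, faster than 0.6 m/s, about 18 mm of fall) (linear speed of w500 above 0.6 m/s and contact force between w500 and the fingers below 0.05 N).
It fails at once if the amber jar is pushed away (more than 25 mm) or knocked over (distance of jar_center from where it was at the start of the episode above 0.025 m or angle between jar_center's own z axis and vertical above 0.5 rad).
It also fails if it takes over 120 s, if anything falls off the work surface, if the arm or the gripper's body presses on something with over 40 N, if the wrist force passes 120 N, or if a joint passes its speed limit or range.

## Working session

There is one attempt and no reset: what is moved stays moved. The work goes in short steps, Python scripts to look and compute and a tool call to move; the robot and the scene stay as the last step left them, time stands still between calls to the robot, and variables do not carry over. Pictures are saved under pics/ and viewed, about 12 in all and at most 16, crops included, and the job is handed in when it is done.

Besides the shell and the picture viewer there is one more tool, called after ">>>" by a JSON object that holds its "op" and its "data", one argument or row to a line. send_rows: Moves the arm, as the interface text tells. Its arguments: {"type":"object","properties":{"motion":{"type":"array"},"hand":{"type":"number"},"squeeze":{"type":"number"}},"required":["motion"]}

```bash
mkdir -p pics; cat > h.py <<'E'
from station import *
import numpy as np, cv2
def px2w(f,u,v,z=None):
    """pixel -> world; by depth, or on the plane of height z"""
    H=f["frame"].shape[0]; fl=H/2/np.tan(np.radians(f["vertical_fov"])/2)
    d=np.array([(u-f["cx"])/fl,-(v-f["cy"])/fl,-1.]); T=np.array(f["cam_to_world"])
    if z is None: s=f["range_z"][int(round(v)),int(round(u))]
    else: s=(z-T[2,3])/(T[:3,:3]@d)[2]
    return T[:3,:3]@(d*s)+T[:3,3]
E
python3 - <<'E'
from h import *
s=get_state();print(s)
for n in("scene","top"):
    f=grab_frame(n);cv2.imwrite(f"pics/{n}0.png",f["frame"]);np.save(f"{n}0.npy",f,allow_pickle=True)
    print(n,{k:v for k,v in f.items() if k not in("frame","range_z")})
E
```

```text
{'t': 0.0, 'q': array([ 1.50209957e+00,  3.59361333e-01,  1.10761326e-02, -3.42846808e-04,
       -1.22408405e+00, -2.88083814e-01]), 'qd': array([-0.00053316, -0.00126261,  0.00107138,  0.00021173,  0.00036513,
        0.00132252]), 'joint_efforts': array([ 3.24154826e-04, -5.82714415e+01,  2.93053883e+01,  6.99757263e+00,
        7.02723657e-03, -1.67411736e-04]), 'eef_pos': array([0.2356949 , 0.63230944, 0.40374781]), 'ee_rot': array([ 3.13999297e+00, -1.37916198e-04, -3.56897215e-01]), 'force': array([ 0.26601387,  0.02031266, -0.10944711]), 'moment': array([0.00218476, 0.01217266, 0.01816627]), 'width': 0.0878475564607543}
scene {'vertical_fov': 53.02138516251676, 'cx': 280.984410672292, 'cy': 205.73140495486257, 'cam_to_world': array([[-0.36471306, -0.5568242 ,  0.74627823,  1.31350222],
       [ 0.93086083, -0.23695113,  0.27812278,  0.26685592],
       [ 0.02196597,  0.79611618,  0.60474501,  0.6491572 ],
       [ 0.        ,  0.        ,  0.        ,  1.        ]])}
top {'vertical_fov': 46.09008175886663, 'cx': 282.4618880128504, 'cy': 216.036424679939, 'cam_to_world': array([[ 0.00635261,  0.99700599, -0.07706291,  0.53907866],
       [-0.99988276,  0.00525937, -0.01438103, -0.00670119],
       [-0.01393267,  0.07714523,  0.99692251,  1.30987269],
       [ 0.        ,  0.        ,  0.        ,  1.        ]])}
```

View pics/scene0.png

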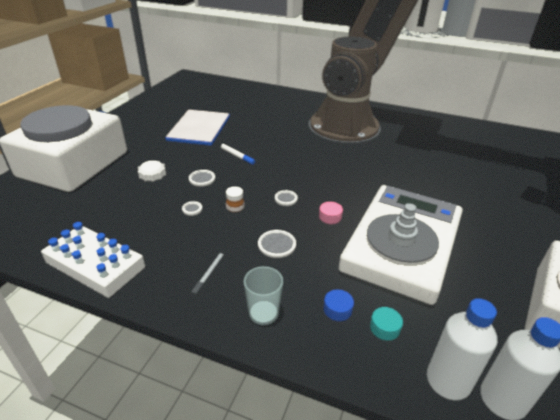

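View pics/top0.png

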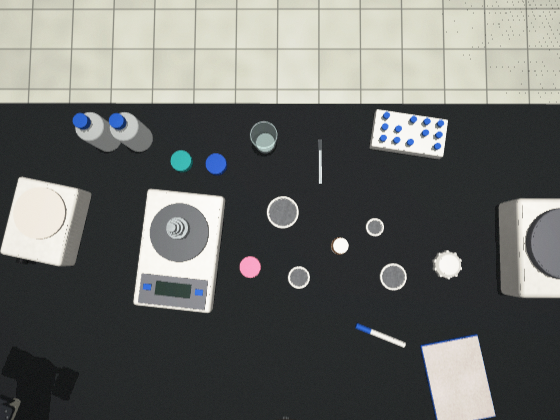

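The scene shows the balance with the pile (scene 405,225; top 177,228) and the holders (top 283,212; 393,277; 299,277; 375,227). The jar is at top 341,246. Things that could be confused with them:
- Second white device with a round plate at top 39,213, no pile.
- White device at top 540,245.
- Pink, blue and turquoise discs at 250,267, 216,163 and 181,160.
- White fluted cap at 447,264.

The choice is the device with the pile plus the four grey-floored rings. I'll check that in a crop with measured sizes.

```bash
python3 - <<'E'
from h import *
f=np.load("top0.npy",allow_pickle=True).item();im=f["frame"]
a=cv2.resize(im[185:305,135:255],None,fx=3.3,fy=3.3,interpolation=cv2.INTER_CUBIC)
b=cv2.resize(im[185:305,260:420],None,fx=3.3,fy=3.3,interpolation=cv2.INTER_CUBIC)[:,:]
out=np.hstack([a,b]);out=cv2.resize(out,(800,int(out.shape[0]*800/out.shape[1])));cv2.imwrite("pics/crop1.png",out);print(out.shape)
g=cv2.cvtColor(im,cv2.COLOR_BGR2GRAY)
for u,v in((283,212),(393,277),(299,277),(375,227)):
    r=24;m=(g[v-r:v+r,u-r:u+r]>75).astype(np.uint8)
    cs,_=cv2.findContours(m,cv2.RETR_EXTERNAL,cv2.CHAIN_APPROX_NONE)
    c=max([c for c in cs if cv2.pointPolygonTest(c,(r,r),False)>=0],key=cv2.contourArea)
    (x,y),(p,q),_=cv2.fitEllipse(c); x+=u-r;y+=v-r
    w=px2w(f,x,y,.008);d=np.linalg.norm(px2w(f,x+(p+q)/4,y,.008)-w)*2
    print((u,v),(x,y),(p,q),w.round(4),"dia",d.round(4))
for n,u,v,z in(("jar",341,246,.05),("pile top",177,228,None),("pan",180,232,.07),("pan",207,240,None)):print(n,px2w(f,u,v,z).round(4))
R=f["range_z"];P=np.array([[px2w(f,u,v) for u in range(150,212)] for v in range(200,262)])
for lo,hi in((.068,.085),(.088,.102),(.109,.122),(.127,.141),(.144,.16)):
    k=(P[...,2]>lo)&(P[...,2]<hi);q=P[k];print(lo,k.sum(),q.mean(0).round(4),q.min(0).round(4),q.max(0).round(4))
E
```

```text
(342, 800, 3)
(283, 212) (282.34679794311523, 211.857759475708) (31.63109588623047, 32.19742202758789) [0.6508 0.0125 0.008 ] dia 0.0845
(393, 277) (392.8956890106201, 276.43920707702637) (26.431285858154297, 27.336078643798828) [ 0.483  -0.2775  0.008 ] dia 0.07
(299, 277) (298.4635429382324, 277.0170078277588) (21.575382232666016, 22.491485595703125) [ 0.4797 -0.0309  0.008 ] dia 0.0577
(375, 227) (374.53162956237793, 226.79179573059082) (17.750638961791992, 18.463485717773438) [ 0.6126 -0.2306  0.008 ] dia 0.0476
jar [ 0.5608 -0.1379  0.05  ]
pile top [0.5997 0.2615 0.138 ]
pan [0.5932 0.2692 0.07  ]
pan [0.5735 0.201  0.068 ]
0.068 1478 [0.5895 0.2714 0.0704] [0.5203 0.1986 0.068 ] [0.6644 0.3457 0.084 ]
0.088 165 [0.5993 0.2647 0.0957] [0.5747 0.2441 0.0894] [0.627  0.2992 0.1006]
0.109 81 [0.6023 0.2657 0.1156] [0.5837 0.2527 0.1099] [0.6207 0.2917 0.1215]
0.127 57 [0.6007 0.2655 0.1335] [0.5878 0.2578 0.1274] [0.6147 0.2829 0.14  ]
0.144 72 [0.6    0.2728 0.1507] [0.5896 0.2626 0.1454] [0.6111 0.2834 0.156 ]
```

View pics/crop1.png

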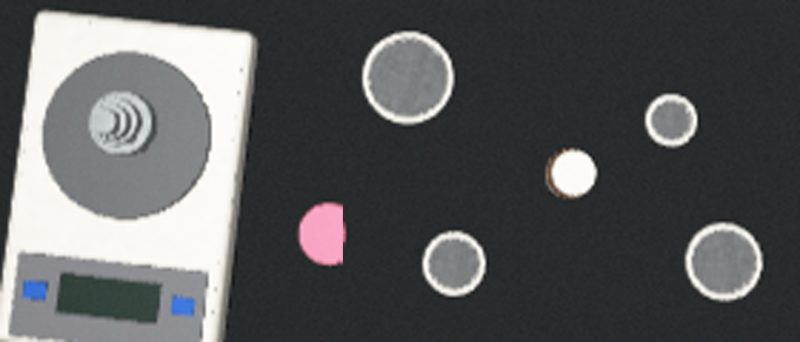

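Sizes confirm the holders: 85 mm at (0.651, 0.0125), 70 mm at (0.483, -0.2775), 58 mm at (0.480, -0.031) and 48 mm at (0.613, -0.231). Moving above the pile next, squaring the tool to world yaw 0.

>>> {"op": "send_rows", "data": {
  "motion": [
    {"offset":[4,1.8,0],"turn":-7},
    {"offset":[8,3.6,0],"turn":-14},
    {"offset":[12,5.4,0],"turn":-20.4},
    {"offset":[16,7.2,0],"turn":-20.4},
    {"offset":[20,9,0],"turn":-20.4},
    {"offset":[24,10.8,0],"turn":-20.4},
    {"offset":[28,12.6,0],"turn":-20.4},
    {"offset":[32,14.4,0],"turn":-20.4}
  ],
  "hand": 1,
  "squeeze": 20
}}

```text
t: 0.9
eef_pos: [0.4862, 0.3843, 0.4044]
ee_rot: [3.141, 0.0, -0.001]
force: [0.6, 0.2, 0.3]
width: 0.0875
```

>>> {"op": "send_rows", "data": {
  "motion": [
    {"offset":[3,3,0],"turn":0},
    {"offset":[6,6,0],"turn":0},
    {"offset":[9,9,0],"turn":0},
    {"offset":[11.5,11.4,0],"turn":0},
    {"offset":[11.5,11.4,0],"turn":0},
    {"offset":[11.5,11.4,0],"turn":0}
  ]
}}

```text
t: 1.5
eef_pos: [0.6007, 0.2708, 0.4039]
ee_rot: [3.141, 0.001, -0.003]
force: [-0.4, 0.6, 0.2]
width: 0.0873
```

```bash
python3 - <<'E'
from h import *
s=get_state();print(s["eef_pos"],s["ee_rot"])
f=grab_frame("wrist");cv2.imwrite("pics/w1.png",f["frame"]);np.save("w1.npy",f,allow_pickle=True)
print(np.array(f["cam_to_world"]).round(3))
E
```

```text
[0.6006771  0.27083999 0.40385207] [ 3.14098329e+00  1.10833649e-03 -2.82681066e-03]
[[-0.003  0.956  0.293  0.679]
 [-1.    -0.003  0.     0.271]
 [ 0.001 -0.293  0.956  0.385]
 [ 0.     0.     0.     1.   ]]
```

View pics/w1.png

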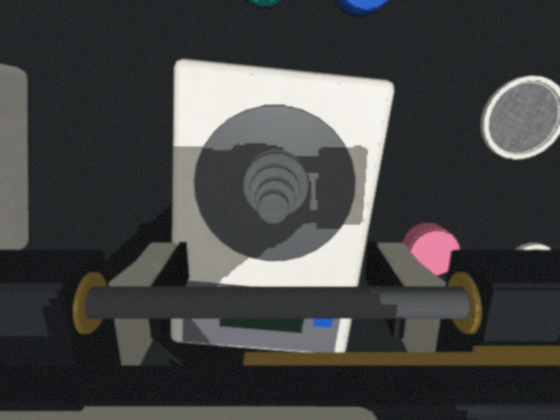

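The pile is well seen: its top disc is at about (273,208) and the base at about (275,183). I'll enlarge it to read each disc.

```bash
python3 - <<'E'
from h import *
f=np.load("w1.npy",allow_pickle=True).item()
c=f["frame"][140:230,230:320];c=cv2.normalize(c.astype(np.float32)**.7,None,0,255,cv2.NORM_MINMAX).astype(np.uint8)
cv2.imwrite("pics/w1c.png",cv2.resize(c,(590,590),interpolation=cv2.INTER_CUBIC))
P=np.array([[px2w(f,u,v) for u in range(230,320)] for v in range(140,235)])
for n,z in(("500",.097),("200",.117),("100",.135),("50",.152)):
    k=abs(P[...,2]-z)<.003;q=P[k][:,:2].astype(np.float32);print(n,len(q),"enclosing",np.round(cv2.minEnclosingCircle(q),4) if 0 else cv2.minEnclosingCircle(q), np.median(P[k],0))
E
```

```text
500 1077 enclosing ((0.6032657027244568, 0.2721632719039917), 0.027573492377996445) [0.61634916 0.26802667 0.09805504]
200 683 enclosing ((0.6040096282958984, 0.2729051411151886), 0.02015276812016964) [0.61499175 0.27365565 0.11803234]
100 482 enclosing ((0.6026193499565125, 0.27257058024406433), 0.015117603354156017) [0.6107807  0.26912784 0.13594117]
50 776 enclosing ((0.6015939116477966, 0.27375903725624084), 0.011296172626316547) [0.60264037 0.27349445 0.15309063]
```

View pics/w1c.png

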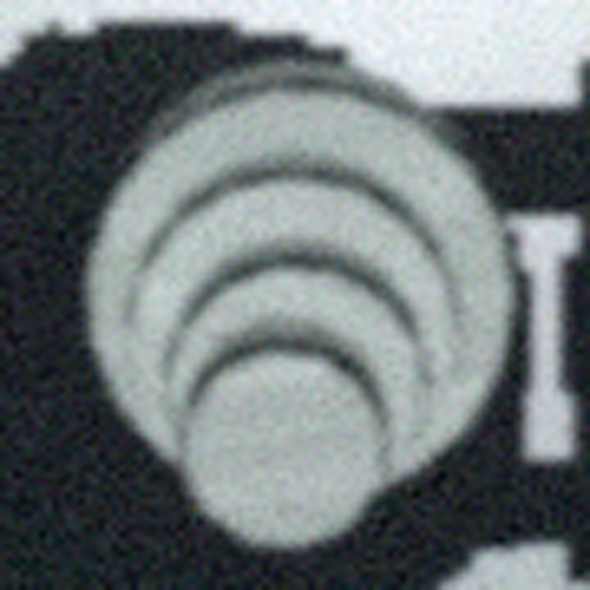

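The crop shows four concentric discs, and the fitted radii match (27.6, 20.2, 15.1 and 11.3 mm). Descending to the 22 mm weight.

>>> {"op": "send_rows", "data": {
  "motion": [
    {"offset":[0.1,-0.3,2],"turn":0},
    {"offset":[0.1,-0.3,5],"turn":0},
    {"offset":[0.1,-0.3,7.2],"turn":0},
    {"offset":[0.1,-0.3,8.1],"turn":0},
    {"offset":[0.1,-0.3,8.4],"turn":0},
    {"offset":[0.1,-0.3,8.4],"turn":0}
  ]
}}

```text
t: 2.15
eef_pos: [0.6012, 0.2754, 0.3213]
ee_rot: [-3.141, -0.001, 0.0]
force: [-0.3, 0.5, -0.2]
width: 0.0878
```

>>> {"op": "send_rows", "data": {
  "motion": [
    {"offset":[0,0,0],"turn":0},
    {"offset":[0,0,0],"turn":0},
    {"offset":[0,0,0],"turn":0},
    {"offset":[0,0,0],"turn":0},
    {"offset":[0,0,0],"turn":0},
    {"offset":[0,0,0],"turn":0},
    {"offset":[0,0,0],"turn":0},
    {"offset":[0,0,0],"turn":0}
  ],
  "hand": -1,
  "squeeze": 12
}}

```text
t: 2.95
eef_pos: [0.6013, 0.2746, 0.3206]
ee_rot: [3.142, 0.0, -0.001]
force: [0.8, 1.1, 0.5]
width: 0.0293
```

>>> {"op": "send_rows", "data": {
  "motion": [
    {"offset":[0,0,0],"turn":0},
    {"offset":[0,0,0],"turn":0},
    {"offset":[0,0,0],"turn":0},
    {"offset":[0,0,0],"turn":0}
  ]
}}

```text
t: 3.35
eef_pos: [0.6012, 0.2747, 0.3206]
ee_rot: [3.142, 0.0, -0.001]
force: [-0.3, -0.1, 0.1]
width: 0.0214
```

>>> {"op": "send_rows", "data": {
  "motion": [
    {"offset":[0,0,-0.5],"turn":0},
    {"offset":[0,0,-2],"turn":0},
    {"offset":[0,0,-4],"turn":0},
    {"offset":[0,0,-5],"turn":0},
    {"offset":[0,0,-5],"turn":0}
  ]
}}

```text
t: 3.85
eef_pos: [0.6016, 0.2749, 0.3727]
ee_rot: [-3.14, -0.003, -0.001]
force: [0.0, 0.3, -1.3]
width: 0.0215
```

```bash
python3 - <<'E'
from h import *
s=get_state();print(s["eef_pos"],s["width"])
f=grab_frame("wrist");cv2.imwrite("pics/w2.png",f["frame"])
P=np.array([[px2w(f,u,v) for u in range(200,340)] for v in range(100,320)])
for n,z in(("500",.098),("200",.118),("100",.136)):
    k=abs(P[...,2]-z)<.003;q=P[k][:,:2].astype(np.float32);print(n,len(q),cv2.minEnclosingCircle(q))
E
```

```text
[0.60155187 0.27487126 0.37265367] 0.02154442564989626
500 1289 ((0.6033929586410522, 0.2721976339817047), 0.02743581496179104)
200 820 ((0.6039077639579773, 0.2728919982910156), 0.020065871998667717)
100 1475 ((0.6027871966362, 0.2722979784011841), 0.01525284256786108)
```

View pics/w2.png

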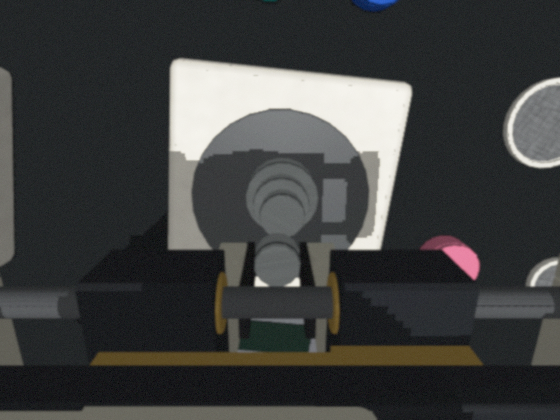

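The weight is held between the pads at (277,258), width 21.5 mm, and the rest of the pile is untouched. Carrying it to the smallest holder.

>>> {"op": "send_rows", "data": {
  "motion": [
    {"offset":[0,2,0],"turn":0},
    {"offset":[0,6,0],"turn":0},
    {"offset":[0,10.5,0],"turn":0},
    {"offset":[0,15,0],"turn":0},
    {"offset":[0.3,19.5,0],"turn":0},
    {"offset":[0.5,24,0],"turn":0},
    {"offset":[0.7,28.5,0],"turn":0},
    {"offset":[0.9,33,0],"turn":0}
  ]
}}

```text
t: 4.7
eef_pos: [0.6091, -0.0577, 0.3697]
ee_rot: [3.142, 0.002, -0.001]
force: [0.0, -0.1, -0.2]
width: 0.0212
```

>>> {"op": "send_rows", "data": {
  "motion": [
    {"offset":[0,4.5,0],"turn":0},
    {"offset":[0,9,0],"turn":0},
    {"offset":[0,13,0],"turn":0},
    {"offset":[0.2,16,0],"turn":0},
    {"offset":[0.2,17.4,0],"turn":0},
    {"offset":[0.2,17.4,0],"turn":0},
    {"offset":[0.2,17.4,0],"turn":0}
  ]
}}

```text
t: 5.4
eef_pos: [0.6114, -0.2294, 0.3698]
ee_rot: [-3.141, 0.001, -0.002]
force: [0.1, 0.6, -0.6]
width: 0.0212
```

```bash
cat > hold.py <<'E'
from h import *
import sys
# usage: hold.py x y outer_diam : refine the holder's rim circle from the wrist camera
x,y,d=map(float,sys.argv[1:4]); s=get_state();print(s["eef_pos"].round(4),s["ee_rot"].round(3),s["width"])
f=grab_frame("wrist");cv2.imwrite(f"pics/{sys.argv[4]}.png",f["frame"])
g=f["frame"].min(2);u,v=np.meshgrid(range(560),range(420))
H=420;fl=H/2/np.tan(np.radians(f["vertical_fov"])/2);T=np.array(f["cam_to_world"])
D=np.stack([(u-f["cx"])/fl,-(v-f["cy"])/fl,-np.ones(u.shape)],-1)@T[:3,:3].T
P=T[:3,3]+D*((.008-T[2,3])/D[...,2])[...,None]
W=T[:3,3]+D*f["range_z"][...,None]
k=(np.hypot(P[...,0]-x,P[...,1]-y)<d/2+.012)&(g>float(sys.argv[5]) if len(sys.argv)>5 else g>110)&(abs(W[...,2]-.008)<.006)&(np.hypot(P[...,0]-x,P[...,1]-y)>d/2-.015)
q=P[k][:,:2].astype(np.float32);print(len(q),cv2.minEnclosingCircle(q),q.mean(0))
E
python3 hold.py .6126 -.2306 .048 w3
```

```text
[ 0.6114 -0.2294  0.3698] [-3.141e+00  1.000e-03 -2.000e-03] 0.021190633254376735
1545 ((0.6132453680038452, -0.23096002638339996), 0.024825721979141235) [ 0.61390424 -0.23111616]
```

View pics/w3.png

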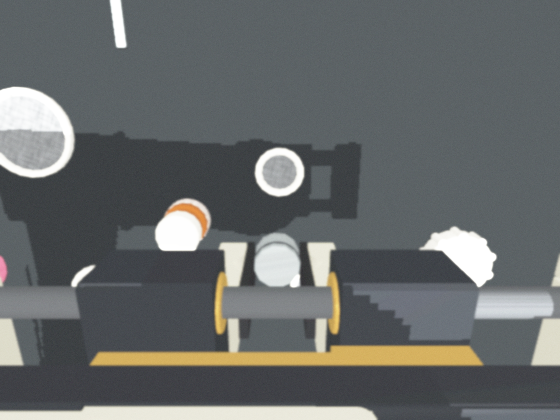

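The smallest holder is at (278,172) and the weight hangs level; the holder measures (0.6132, -0.2310). Lowering.

>>> {"op": "send_rows", "data": {
  "motion": [
    {"offset":[0.2,0.15,2],"turn":0},
    {"offset":[0.2,0.15,6],"turn":0},
    {"offset":[0.2,0.15,10],"turn":0},
    {"offset":[0.2,0.15,14],"turn":0},
    {"offset":[0.2,0.15,16.3],"turn":0},
    {"offset":[0.2,0.15,17],"turn":0},
    {"offset":[0.2,0.15,17.5],"turn":0},
    {"offset":[0.2,0.15,17.5],"turn":0}
  ]
}}

```text
t: 6.25
eef_pos: [0.6144, -0.2303, 0.1964]
ee_rot: [3.141, -0.001, 0.0]
force: [-1.0, -0.2, -0.5]
width: 0.0211
```

>>> {"op": "send_rows", "data": {
  "motion": [
    {"offset":[0,0,0.2],"turn":0},
    {"offset":[0,0,0.4],"turn":0},
    {"offset":[0,0,0.45],"turn":0},
    {"offset":[0,0,0.45],"turn":0}
  ]
}}

```text
t: 6.65
eef_pos: [0.6139, -0.2309, 0.1916]
ee_rot: [3.142, -0.001, -0.001]
force: [-0.3, -0.9, -0.8]
width: 0.0215
```

>>> {"op": "send_rows", "data": {
  "motion": [
    {"offset":[0,0,0.1],"turn":0},
    {"offset":[0,0,0.15],"turn":0},
    {"offset":[0,0,0.15],"turn":0}
  ]
}}

```text
t: 6.95
eef_pos: [0.6138, -0.2309, 0.1896]
ee_rot: [3.142, 0.0, -0.001]
force: [-1.0, -1.1, -0.6]
width: 0.0213
```

```bash
python3 -c "
from h import *
s=get_state();print(s['eef_pos'],s['force'])"
```

```text
[ 0.61383542 -0.23085273  0.18964223] [-1.01047344 -1.12007156 -0.62709414]
```

>>> {"op": "send_rows", "data": {
  "motion": [
    {"offset":[0,0,0],"turn":0},
    {"offset":[0,0,0],"turn":0},
    {"offset":[0,0,0],"turn":0},
    {"offset":[0,0,0],"turn":0}
  ],
  "hand": 0.2
}}

```text
t: 7.35
eef_pos: [0.6139, -0.2308, 0.1897]
ee_rot: [3.142, -0.0, -0.001]
force: [0.0, 0.1, -0.1]
width: 0.0478
```

>>> {"op": "send_rows", "data": {
  "motion": [
    {"offset":[0,0,-1],"turn":0},
    {"offset":[0,0,-4],"turn":0},
    {"offset":[0,0,-8.5],"turn":0},
    {"offset":[0,0,-13],"turn":0},
    {"offset":[0,0,-17],"turn":0},
    {"offset":[0,0,-18],"turn":0},
    {"offset":[0,0,-18],"turn":0}
  ]
}}

```text
t: 8.05
eef_pos: [0.6141, -0.2309, 0.3731]
ee_rot: [3.141, -0.005, -0.001]
force: [1.0, -0.8, -0.1]
width: 0.0529
```

```bash
cat > chk.py <<'E'
from h import *
import sys
# usage: chk.py x y z_top radius name : disc-top circle near x,y from the wrist camera
x,y,z,r=map(float,sys.argv[1:5]); s=get_state();print(s["eef_pos"].round(4),s["ee_rot"].round(3),s["width"])
f=grab_frame("wrist");cv2.imwrite(f"pics/{sys.argv[5]}.png",f["frame"])
P=np.array([[px2w(f,u,v) for u in range(560)] for v in range(420)])
k=(abs(P[...,2]-z)<.003)&(np.hypot(P[...,0]-x,P[...,1]-y)<r+.012);q=P[k]
A=np.linalg.lstsq(np.c_[q[:,:2]-q[:,:2].mean(0),np.ones(len(q))],q[:,2],rcond=None)[0]
print(len(q),cv2.minEnclosingCircle(q[:,:2].astype(np.float32)),"z",np.median(q[:,2]),"slope",A[:2])
E
python3 chk.py .6132 -.231 .021 .011 w4
```

```text
[ 0.6141 -0.2309  0.3731] [ 3.141e+00 -5.000e-03 -1.000e-03] 0.05288805113652633
403 ((0.614194393157959, -0.23030823469161987), 0.011207523755729198) z 0.022096008546123647 slope [-0.03222931  0.00042186]
```

View pics/w4.png

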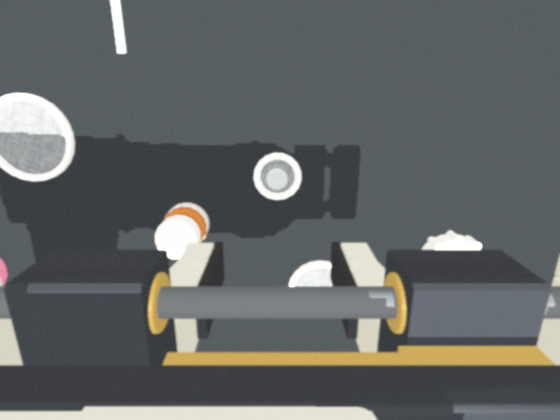

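The 22 mm weight sits flat in its holder at (277,178), 1.2 mm off centre. Going back for the 30 mm weight.

>>> {"op": "send_rows", "data": {
  "motion": [
    {"offset":[0,-2,0],"turn":0},
    {"offset":[0,-6,0],"turn":0},
    {"offset":[0,-11,0],"turn":0},
    {"offset":[0,-16,0],"turn":0},
    {"offset":[0,-21,0],"turn":0},
    {"offset":[-0.5,-26,0],"turn":0},
    {"offset":[-0.8,-31,0],"turn":0},
    {"offset":[-1.1,-36,0],"turn":0}
  ],
  "hand": 0.6
}}

```text
t: 8.9
eef_pos: [0.6022, 0.1306, 0.3679]
ee_rot: [3.14, 0.003, -0.001]
force: [0.7, -0.8, 0.5]
width: 0.0701
```

>>> {"op": "send_rows", "data": {
  "motion": [
    {"offset":[0,-4.5,0],"turn":0},
    {"offset":[0,-9,0],"turn":0},
    {"offset":[0,-12.5,0],"turn":0},
    {"offset":[0,-14.3,0],"turn":0},
    {"offset":[0,-14.3,2],"turn":0},
    {"offset":[0,-14.3,4.5],"turn":0},
    {"offset":[0,-14.3,5.5],"turn":0},
    {"offset":[0,-14.3,5.5],"turn":0}
  ]
}}

```text
t: 9.7
eef_pos: [0.6028, 0.2709, 0.3121]
ee_rot: [3.139, 0.004, -0.001]
force: [0.7, -1.0, -0.4]
width: 0.0702
```

```bash
python3 -c "
from h import *
s=get_state();print(s['eef_pos'],s['force'],s['width'])"
```

```text
[0.60277496 0.270915   0.31206009] [ 0.69288115 -1.03524704 -0.3758078 ] 0.07021616772940804
```

>>> {"op": "send_rows", "data": {
  "motion": [
    {"offset":[0,0,0.6],"turn":0},
    {"offset":[0,0,1],"turn":0},
    {"offset":[0,0,1],"turn":0},
    {"offset":[0,0,1],"turn":0}
  ]
}}

```text
t: 10.1
eef_pos: [0.6034, 0.2717, 0.3052]
ee_rot: [-3.141, -0.001, -0.001]
force: [-0.1, 0.3, 0.2]
width: 0.0702
```

>>> {"op": "send_rows", "data": {
  "motion": [
    {"offset":[0,0,0],"turn":0},
    {"offset":[0,0,0],"turn":0},
    {"offset":[0,0,0],"turn":0},
    {"offset":[0,0,0],"turn":0},
    {"offset":[0,0,0],"turn":0},
    {"offset":[0,0,0],"turn":0},
    {"offset":[0,0,0],"turn":0},
    {"offset":[0,0,0],"turn":0}
  ],
  "hand": -1,
  "squeeze": 18
}}

```text
t: 10.9
eef_pos: [0.6033, 0.2717, 0.3047]
ee_rot: [3.142, 0.0, -0.001]
force: [-0.5, 0.3, -0.4]
width: 0.0292
```

>>> {"op": "send_rows", "data": {
  "motion": [
    {"offset":[0,0,0],"turn":0},
    {"offset":[0,0,-0.5],"turn":0},
    {"offset":[0,0,-2],"turn":0},
    {"offset":[0,0,-4],"turn":0},
    {"offset":[0,0,-5],"turn":0},
    {"offset":[0,0,-5],"turn":0}
  ]
}}

```text
t: 11.5
eef_pos: [0.6036, 0.2719, 0.3565]
ee_rot: [-3.14, -0.003, -0.001]
force: [-0.7, 0.6, -1.3]
width: 0.0291
```

>>> {"op": "send_rows", "data": {
  "motion": [
    {"offset":[-0.8,2,0],"turn":0},
    {"offset":[-2.4,6,0],"turn":0},
    {"offset":[-4,10,0],"turn":0},
    {"offset":[-5.6,14,0],"turn":0},
    {"offset":[-7.2,18,0],"turn":0},
    {"offset":[-8.8,22,0],"turn":0},
    {"offset":[-10.4,26,0],"turn":0},
    {"offset":[-11.6,29,0],"turn":0}
  ]
}}

```text
t: 12.3
eef_pos: [0.4853, -0.0201, 0.3539]
ee_rot: [3.142, 0.001, -0.001]
force: [-0.2, -0.8, 0.2]
width: 0.0293
```

>>> {"op": "send_rows", "data": {
  "motion": [
    {"offset":[-0.7,1.3,0],"turn":0},
    {"offset":[-0.7,1.3,0],"turn":0},
    {"offset":[-0.7,1.3,0],"turn":0}
  ]
}}

```text
t: 12.6
eef_pos: [0.4802, -0.031, 0.3545]
ee_rot: [-3.141, -0.0, -0.001]
force: [1.1, 1.5, -1.0]
width: 0.0293
```

```bash
python3 hold.py .4797 -.0309 .058 w5
```

```text
[ 0.4802 -0.031   0.3545] [-3.141e+00 -0.000e+00 -1.000e-03] 0.029250154832836415
1617 ((0.4800242483615875, -0.03127925470471382), 0.02934725023806095) [ 0.48073086 -0.03055361]
```

View pics/w5.png

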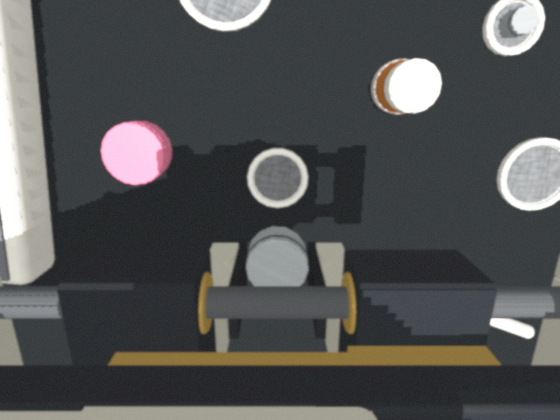

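The 30 mm weight is held level over its holder (278,178), and the alignment is good. Lowering.

>>> {"op": "send_rows", "data": {
  "motion": [
    {"offset":[0,0,2],"turn":0},
    {"offset":[0,0,6],"turn":0},
    {"offset":[0,0,10],"turn":0},
    {"offset":[0,0,13.5],"turn":0},
    {"offset":[0,0,15],"turn":0},
    {"offset":[0,0,15.8],"turn":0},
    {"offset":[0,0,15.8],"turn":0},
    {"offset":[0,0,15.8],"turn":0}
  ]
}}

```text
t: 13.45
eef_pos: [0.4807, -0.0306, 0.1972]
ee_rot: [-3.141, -0.001, 0.0]
force: [-0.4, -0.4, -0.2]
width: 0.0295
```

>>> {"op": "send_rows", "data": {
  "motion": [
    {"offset":[0,0,0.2],"turn":0},
    {"offset":[0,0,0.3],"turn":0},
    {"offset":[0,0,0.3],"turn":0}
  ]
}}

```text
t: 13.75
eef_pos: [0.4801, -0.0311, 0.1942]
ee_rot: [-3.141, -0.001, -0.001]
force: [-1.2, -0.9, -1.1]
width: 0.0291
```

>>> {"op": "send_rows", "data": {
  "motion": [
    {"offset":[0,0,0.1],"turn":0},
    {"offset":[0,0,0.2],"turn":0},
    {"offset":[0,0,0.2],"turn":0},
    {"offset":[0,0,0.2],"turn":0}
  ]
}}

```text
t: 14.15
eef_pos: [0.48, -0.0312, 0.1916]
ee_rot: [3.142, 0.0, -0.001]
force: [-0.9, -0.4, -1.2]
width: 0.0291
```

>>> {"op": "send_rows", "data": {
  "motion": [
    {"offset":[0,0,0],"turn":0},
    {"offset":[0,0,0],"turn":0},
    {"offset":[0,0,0],"turn":0},
    {"offset":[0,0,0],"turn":0},
    {"offset":[0,0,0],"turn":0}
  ],
  "hand": 0.3
}}

```text
t: 14.65
eef_pos: [0.4801, -0.0312, 0.1917]
ee_rot: [3.142, -0.0, -0.001]
force: [-0.0, 1.1, 0.4]
width: 0.0563
```

>>> {"op": "send_rows", "data": {
  "motion": [
    {"offset":[0,0,-1],"turn":0},
    {"offset":[0,0,-4],"turn":0},
    {"offset":[0,0,-8.5],"turn":0},
    {"offset":[0,0,-13],"turn":0},
    {"offset":[0,0,-16],"turn":0},
    {"offset":[0,0,-16],"turn":0},
    {"offset":[0,0,-16],"turn":0}
  ]
}}

```text
t: 15.35
eef_pos: [0.4798, -0.0312, 0.3529]
ee_rot: [-3.141, -0.002, -0.001]
force: [0.4, 0.0, -1.5]
width: 0.0571
```

```bash
python3 chk.py .4800 -.031 .022 .015 w6
```

```text
[ 0.4798 -0.0312  0.3529] [-3.141e+00 -2.000e-03 -1.000e-03] 0.05713689580863011
826 ((0.4792926609516144, -0.030735855922102928), 0.015162745490670204) z 0.02309487741531499 slope [-0.02753344  0.0052711 ]
```

>>> {"op": "send_rows", "data": {
  "motion": [
    {"offset":[0.8,-2,0],"turn":0},
    {"offset":[2.4,-6,0],"turn":0},
    {"offset":[4.2,-10.5,0],"turn":0},
    {"offset":[6,-15,0],"turn":0},
    {"offset":[7.8,-19.5,0],"turn":0},
    {"offset":[9.6,-24,0],"turn":0},
    {"offset":[11.2,-27.5,0],"turn":0},
    {"offset":[12.4,-30.4,0],"turn":0}
  ],
  "hand": 0.7
}}

```text
t: 16.2
eef_pos: [0.6046, 0.2749, 0.3493]
ee_rot: [3.139, 0.003, 0.0]
force: [-0.5, 0.7, 0.1]
width: 0.0748
```

>>> {"op": "send_rows", "data": {
  "motion": [
    {"offset":[0,0,0],"turn":0},
    {"offset":[0,0,0],"turn":0},
    {"offset":[0,0,0],"turn":0}
  ]
}}

```text
t: 16.5
eef_pos: [0.6039, 0.2721, 0.3505]
ee_rot: [3.14, 0.002, -0.001]
force: [-0.9, -0.5, 0.0]
width: 0.0744
```

```bash
python3 chk.py .6039 .2729 .118 .020 w7
```

```text
[0.6039 0.2721 0.3505] [ 3.14e+00  2.00e-03 -1.00e-03] 0.07437828217296313
2800 ((0.6039547920227051, 0.27292993664741516), 0.020098069682717323) z 0.1181249708159497 slope [-0.00512643 -0.00057981]
```

>>> {"op": "send_rows", "data": {
  "motion": [
    {"offset":[0,-0.1,1.5],"turn":0},
    {"offset":[0,-0.1,4],"turn":0},
    {"offset":[0,-0.1,6],"turn":0},
    {"offset":[0,-0.1,6.7],"turn":0},
    {"offset":[0,-0.1,6.8],"turn":0},
    {"offset":[0,-0.1,6.8],"turn":0},
    {"offset":[0,-0.1,6.8],"turn":0}
  ]
}}

```text
t: 17.25
eef_pos: [0.6046, 0.2739, 0.2849]
ee_rot: [-3.141, -0.002, -0.001]
force: [-0.3, 0.3, -0.1]
width: 0.0746
```

>>> {"op": "send_rows", "data": {
  "motion": [
    {"offset":[0,0,0],"turn":0},
    {"offset":[0,0,0],"turn":0},
    {"offset":[0,0,0],"turn":0},
    {"offset":[0,0,0],"turn":0},
    {"offset":[0,0,0],"turn":0},
    {"offset":[0,0,0],"turn":0},
    {"offset":[0,0,0],"turn":0},
    {"offset":[0,0,0],"turn":0}
  ],
  "hand": -1,
  "squeeze": 25
}}

```text
t: 18.05
eef_pos: [0.6043, 0.2737, 0.2837]
ee_rot: [3.141, 0.0, -0.001]
force: [-0.9, -0.7, 1.6]
width: 0.0389
```

>>> {"op": "send_rows", "data": {
  "motion": [
    {"offset":[0,0,0],"turn":0},
    {"offset":[0,0,-0.5],"turn":0},
    {"offset":[0,0,-2],"turn":0},
    {"offset":[0,0,-4],"turn":0},
    {"offset":[0,0,-6],"turn":0},
    {"offset":[0,0,-7],"turn":0},
    {"offset":[0,0,-7],"turn":0}
  ]
}}

```text
t: 18.75
eef_pos: [0.6046, 0.274, 0.3561]
ee_rot: [-3.139, -0.003, -0.001]
force: [-0.5, 0.6, -2.0]
width: 0.039
```

>>> {"op": "send_rows", "data": {
  "motion": [
    {"offset":[-0.4,2,0],"turn":0},
    {"offset":[-1.2,6,0],"turn":0},
    {"offset":[-2,10,0],"turn":0},
    {"offset":[-3,14,0],"turn":0},
    {"offset":[-4,18,0],"turn":0},
    {"offset":[-5,22,0],"turn":0},
    {"offset":[-6,26,0],"turn":0},
    {"offset":[-7,30,0],"turn":0}
  ]
}}

```text
t: 19.55
eef_pos: [0.5326, -0.0281, 0.3528]
ee_rot: [3.141, 0.002, -0.001]
force: [0.5, -0.9, -1.4]
width: 0.0393
```

>>> {"op": "send_rows", "data": {
  "motion": [
    {"offset":[-1,4,0],"turn":0},
    {"offset":[-2,8,0],"turn":0},
    {"offset":[-3,12,0],"turn":0},
    {"offset":[-4,16,0],"turn":0},
    {"offset":[-4.8,20,0],"turn":0},
    {"offset":[-5.1,23.5,0],"turn":0},
    {"offset":[-5.1,25.1,0],"turn":0},
    {"offset":[-5.1,25.1,0],"turn":0}
  ]
}}

```text
t: 20.35
eef_pos: [0.4816, -0.2792, 0.3524]
ee_rot: [-3.141, 0.002, -0.004]
force: [1.3, 0.9, -2.8]
width: 0.0393
```

```bash
sleep 0; python3 hold.py .483 -.2775 .070 w8
```

```text
[ 0.4816 -0.2792  0.3524] [-3.141e+00  2.000e-03 -4.000e-03] 0.039312969763298955
2778 ((0.48361799120903015, -0.2783636450767517), 0.035813309252262115) [ 0.48464802 -0.27835345]
```

View pics/w8.png

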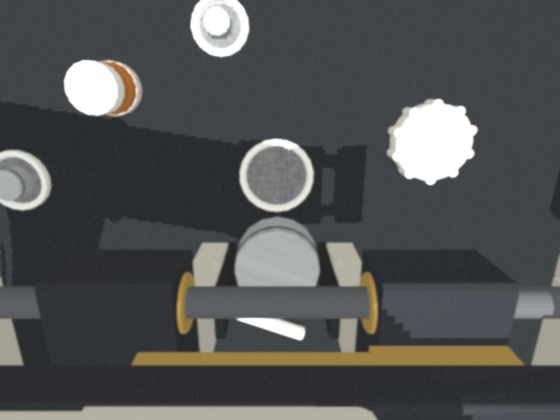

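The 40 mm weight is level over its holder (277,175), and the fluted cap at (433,140) is clear of the fingers. Lowering.

>>> {"op": "send_rows", "data": {
  "motion": [
    {"offset":[0.1,0,2],"turn":0},
    {"offset":[0.1,0,6],"turn":0},
    {"offset":[0.1,0,10],"turn":0},
    {"offset":[0.1,0,13.5],"turn":0},
    {"offset":[0.1,0,15],"turn":0},
    {"offset":[0.1,0,15.6],"turn":0},
    {"offset":[0.1,0,15.6],"turn":0},
    {"offset":[0.1,0,15.6],"turn":0}
  ]
}}

```text
t: 21.2
eef_pos: [0.4844, -0.2769, 0.1986]
ee_rot: [3.141, -0.001, -0.0]
force: [0.4, -0.3, -2.0]
width: 0.039
```

>>> {"op": "send_rows", "data": {
  "motion": [
    {"offset":[0,0,0.2],"turn":0},
    {"offset":[0,0,0.3],"turn":0},
    {"offset":[0,0,0.3],"turn":0},
    {"offset":[0,0,0.3],"turn":0}
  ]
}}

```text
t: 21.6
eef_pos: [0.4839, -0.2772, 0.195]
ee_rot: [3.141, -0.001, -0.001]
force: [0.6, -0.0, -2.6]
width: 0.0392
```

>>> {"op": "send_rows", "data": {
  "motion": [
    {"offset":[0,0,0.2],"turn":0},
    {"offset":[0,0,0.35],"turn":0},
    {"offset":[0,0,0.4],"turn":0},
    {"offset":[0,0,0.4],"turn":0},
    {"offset":[0,0,0.4],"turn":0}
  ]
}}

```text
t: 22.1
eef_pos: [0.4838, -0.2772, 0.1907]
ee_rot: [-3.142, 0.0, -0.001]
force: [-1.0, 0.8, 0.8]
width: 0.0395
```

Force in z went from -2.6 to +0.8 N, so it is resting on the floor. Releasing.

>>> {"op": "send_rows", "data": {
  "motion": [
    {"offset":[0,0,0],"turn":0},
    {"offset":[0,0,0],"turn":0},
    {"offset":[0,0,0],"turn":0},
    {"offset":[0,0,0],"turn":0},
    {"offset":[0,0,0],"turn":0}
  ],
  "hand": 0.4
}}

```text
t: 22.6
eef_pos: [0.4839, -0.2772, 0.1907]
ee_rot: [3.142, -0.0, -0.001]
force: [0.2, -1.0, -1.0]
width: 0.0608
```

>>> {"op": "send_rows", "data": {
  "motion": [
    {"offset":[0,0,-1],"turn":0},
    {"offset":[0,0,-4],"turn":0},
    {"offset":[0,0,-8.5],"turn":0},
    {"offset":[0,0,-13],"turn":0},
    {"offset":[0,0,-16],"turn":0},
    {"offset":[0,0,-16],"turn":0},
    {"offset":[0,0,-16],"turn":0}
  ]
}}

```text
t: 23.3
eef_pos: [0.4837, -0.2771, 0.3521]
ee_rot: [3.141, -0.003, -0.001]
force: [-0.8, -0.0, -1.6]
width: 0.0612
```

```bash
python3 chk.py .4836 -.278 .024 .020 w9
```

```text
[ 0.4837 -0.2771  0.3521] [ 3.141e+00 -3.000e-03 -1.000e-03] 0.061217015438302255
1480 ((0.48342785239219666, -0.2766997814178467), 0.020111460238695145) z 0.025127443136962024 slope [-0.00836027  0.00143346]
```

>>> {"op": "send_rows", "data": {
  "motion": [
    {"offset":[0.4,-2,0],"turn":0},
    {"offset":[1.4,-6,0],"turn":0},
    {"offset":[2.4,-10.5,0],"turn":0},
    {"offset":[3.4,-15,0],"turn":0},
    {"offset":[4.4,-19.5,0],"turn":0},
    {"offset":[5.4,-24,0],"turn":0},
    {"offset":[6.4,-28.5,0],"turn":0},
    {"offset":[7.4,-33,0],"turn":0}
  ],
  "hand": 1
}}

```text
t: 24.15
eef_pos: [0.5578, 0.0546, 0.3493]
ee_rot: [3.141, 0.002, -0.001]
force: [1.7, -0.4, -0.6]
width: 0.0875
```

>>> {"op": "send_rows", "data": {
  "motion": [
    {"offset":[1,-4.5,0],"turn":0},
    {"offset":[2,-9,0],"turn":0},
    {"offset":[3,-13.5,0],"turn":0},
    {"offset":[4,-18,0],"turn":0},
    {"offset":[4.6,-21,0],"turn":0},
    {"offset":[4.6,-21.9,0],"turn":0},
    {"offset":[4.6,-21.9,0],"turn":0},
    {"offset":[4.6,-21.9,0],"turn":0}
  ]
}}

```text
t: 24.95
eef_pos: [0.6039, 0.2709, 0.3496]
ee_rot: [3.14, 0.002, -0.001]
force: [-0.2, 0.4, 0.1]
width: 0.0874
```

```bash
python3 chk.py .6034 .2722 .098 .0275 w10
```

```text
[0.6039 0.2709 0.3496] [ 3.14e+00  2.00e-03 -1.00e-03] 0.08740211868505783
4561 ((0.6034027338027954, 0.27233654260635376), 0.027666589245200157) z 0.0981466573476571 slope [-0.00327755 -0.00027424]
```

>>> {"op": "send_rows", "data": {
  "motion": [
    {"offset":[0,0,1.5],"turn":0},
    {"offset":[0,0,4.5],"turn":0},
    {"offset":[0,0,7.5],"turn":0},
    {"offset":[0,0,8.8],"turn":0},
    {"offset":[0,0,9.2],"turn":0},
    {"offset":[0,0,9.2],"turn":0},
    {"offset":[0,0,9.2],"turn":0}
  ]
}}

```text
t: 25.7
eef_pos: [0.6048, 0.2718, 0.2603]
ee_rot: [-3.14, -0.002, -0.001]
force: [0.4, -0.9, 1.3]
width: 0.0876
```

>>> {"op": "send_rows", "data": {
  "motion": [
    {"offset":[0,0,0],"turn":0},
    {"offset":[0,0,0],"turn":0},
    {"offset":[0,0,0],"turn":0},
    {"offset":[0,0,0],"turn":0},
    {"offset":[0,0,0],"turn":0},
    {"offset":[0,0,0],"turn":0},
    {"offset":[0,0,0],"turn":0},
    {"offset":[0,0,0],"turn":0}
  ],
  "hand": -1,
  "squeeze": 45
}}

```text
t: 26.5
eef_pos: [0.6043, 0.2718, 0.2588]
ee_rot: [-3.141, -0.0, -0.001]
force: [-0.5, 1.4, 3.2]
width: 0.0537
```

>>> {"op": "send_rows", "data": {
  "motion": [
    {"offset":[0,0,0],"turn":0},
    {"offset":[0,0,-0.4],"turn":0},
    {"offset":[0,0,-1.5],"turn":0},
    {"offset":[0,0,-3.5],"turn":0},
    {"offset":[0,0,-6],"turn":0},
    {"offset":[0,0,-8],"turn":0},
    {"offset":[0,0,-9],"turn":0},
    {"offset":[0,0,-9],"turn":0}
  ]
}}

```text
t: 27.3
eef_pos: [0.6045, 0.2718, 0.3504]
ee_rot: [-3.14, -0.002, -0.001]
force: [-0.4, 0.4, -5.6]
width: 0.0541
```

>>> {"op": "send_rows", "data": {
  "motion": [
    {"offset":[0.3,1.5,0],"turn":0},
    {"offset":[0.9,5,0],"turn":0},
    {"offset":[1.6,9,0],"turn":0},
    {"offset":[2.3,13,0],"turn":0},
    {"offset":[3,17,0],"turn":0},
    {"offset":[3.7,21,0],"turn":0},
    {"offset":[4.3,24,0],"turn":0},
    {"offset":[4.6,25.9,0],"turn":0}
  ]
}}

```text
t: 28.1
eef_pos: [0.6497, 0.0096, 0.3469]
ee_rot: [3.141, 0.003, -0.003]
force: [-0.1, 0.3, -5.3]
width: 0.0542
```

>>> {"op": "send_rows", "data": {
  "motion": [
    {"offset":[0,0,0],"turn":0},
    {"offset":[0,0,0],"turn":0},
    {"offset":[0,0,0],"turn":0}
  ]
}}

```text
t: 28.4
eef_pos: [0.6498, 0.0129, 0.3478]
ee_rot: [3.141, 0.001, -0.001]
force: [-0.4, 0.5, -4.8]
width: 0.0542
```

```bash
python3 hold.py .651 .0125 .085 w11
```

```text
[0.6498 0.0129 0.3478] [ 3.141e+00  1.000e-03 -1.000e-03] 0.05419783497797773
3035 ((0.6520010232925415, 0.012172749266028404), 0.04321298748254776) [0.6615808  0.01233689]
```

View pics/w11.png

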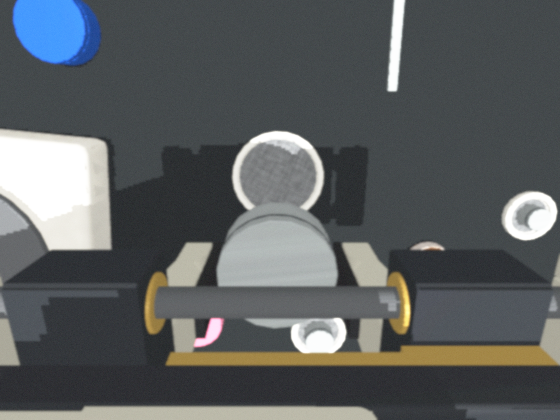

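The 55 mm weight is level over the largest holder (278,175). Lowering.

>>> {"op": "send_rows", "data": {
  "motion": [
    {"offset":[0.2,0,1.5],"turn":0},
    {"offset":[0.2,0,5],"turn":0},
    {"offset":[0.2,0,9],"turn":0},
    {"offset":[0.2,0,12.5],"turn":0},
    {"offset":[0.2,0,14.2],"turn":0},
    {"offset":[0.2,0,14.9],"turn":0},
    {"offset":[0.2,0,14.9],"turn":0},
    {"offset":[0.2,0,14.9],"turn":0}
  ]
}}

```text
t: 29.25
eef_pos: [0.6526, 0.0131, 0.2005]
ee_rot: [-3.141, -0.001, 0.0]
force: [0.2, 0.4, -4.2]
width: 0.0541
```

>>> {"op": "send_rows", "data": {
  "motion": [
    {"offset":[0,0,0.2],"turn":0},
    {"offset":[0,0,0.3],"turn":0},
    {"offset":[0,0,0.3],"turn":0},
    {"offset":[0,0,0.3],"turn":0}
  ]
}}

```text
t: 29.65
eef_pos: [0.6521, 0.0127, 0.1971]
ee_rot: [-3.141, -0.001, -0.001]
force: [-0.1, 0.1, -4.6]
width: 0.0541
```

>>> {"op": "send_rows", "data": {
  "motion": [
    {"offset":[0,0,0.2],"turn":0},
    {"offset":[0,0,0.35],"turn":0},
    {"offset":[0,0,0.4],"turn":0},
    {"offset":[0,0,0.4],"turn":0},
    {"offset":[0,0,0.4],"turn":0}
  ]
}}

```text
t: 30.15
eef_pos: [0.652, 0.0127, 0.1928]
ee_rot: [3.142, 0.0, -0.001]
force: [-1.2, -0.6, -2.0]
width: 0.0539
```

>>> {"op": "send_rows", "data": {
  "motion": [
    {"offset":[0,0,0.05],"turn":0},
    {"offset":[0,0,0.05],"turn":0}
  ]
}}

```text
t: 30.35
eef_pos: [0.652, 0.0127, 0.1928]
ee_rot: [3.142, -0.0, -0.001]
force: [-3.8, 0.3, 5.6]
width: 0.0541
```

>>> {"op": "send_rows", "data": {
  "motion": [
    {"offset":[0,0,0],"turn":0},
    {"offset":[0,0,0],"turn":0},
    {"offset":[0,0,0],"turn":0},
    {"offset":[0,0,0],"turn":0},
    {"offset":[0,0,0],"turn":0}
  ],
  "hand": 0.8
}}

```text
t: 30.85
eef_pos: [0.6522, 0.0127, 0.1921]
ee_rot: [3.142, -0.0, -0.001]
force: [-0.3, 0.8, -0.2]
width: 0.0786
```

>>> {"op": "send_rows", "data": {
  "motion": [
    {"offset":[0,0,-1],"turn":0},
    {"offset":[0,0,-4],"turn":0},
    {"offset":[0,0,-8.5],"turn":0},
    {"offset":[0,0,-13],"turn":0},
    {"offset":[0,0,-16],"turn":0},
    {"offset":[0,0,-16],"turn":0},
    {"offset":[0,0,-16],"turn":0},
    {"offset":[0,0,-16],"turn":0}
  ]
}}

```text
t: 31.65
eef_pos: [0.6516, 0.0126, 0.3514]
ee_rot: [3.142, 0.001, -0.001]
force: [-0.2, 0.2, 0.0]
width: 0.0789
```

```bash
python3 chk.py .6515 .0125 .031 .0275 w12; python3 - <<'E'
from h import *
f=grab_frame("scene");cv2.imwrite("pics/end.png",cv2.resize(f["frame"][130:280,120:400],(800,429),interpolation=cv2.INTER_CUBIC))
f=grab_frame("top");print("jar",f["frame"][246,341],[px2w(f,341,246,.05).round(4)])
g=cv2.imread("pics/top0.png");print("jar diff",cv2.absdiff(g[230:262,325:357],f["frame"][230:262,325:357]).mean())
E
```

```text
[0.6516 0.0126 0.3514] [ 3.142e+00  1.000e-03 -1.000e-03] 0.07890610719604597
2902 ((0.6511041522026062, 0.013083607889711857), 0.027602508664131165) z 0.03211048512879955 slope [-3.73772536e-03 -4.14237171e-05]
jar [252 253 254] [array([ 0.5608, -0.1379,  0.05  ])]
jar diff 4.7236328125
```

View pics/end.png

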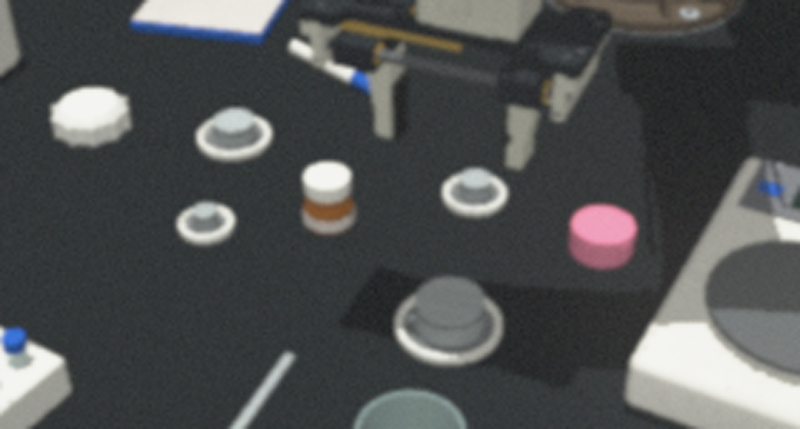

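All four weights sit flat in their own holders: 22 mm at (206,215), 40 mm at (236,125), 30 mm at (475,183) and 55 mm at (450,305). The jar stands at (328,195), and the gripper is clear of everything.

```bash
python3 -c "
from station import *
print(job_done())"
```

```text
the job is handed in; nothing more can be done
None
```

I moved all four weights one at a time from the pile on the pan, lowered each into its own holder, released it there, and handed the job in at about 32 s.

| Weight | Offset from holder centre | Top height vs expected |
|---|---|---|
| 22 mm | 1.2 mm | about 1 mm high |
| 30 mm | 0.9 mm | about 1 mm high |
| 40 mm | 1.7 mm | about 1 mm high |
| 55 mm | 1.3 mm | about 1 mm high |

- **Height:** the 1 mm also showed up on weights still standing on the pan, so I take it as a camera bias rather than a bad fit.
- **Flatness:** the depth-fitted tilt of the two smaller weights was about 0.03, under the 0.08 rad limit. That fit is noisy on so few pixels, and they look level in the last picture. The larger two read under 0.01.
- **Jar and contact:** the jar looks upright and unmoved in the last pictures. The gripper was open and about 14 cm above the holders at the end, touching nothing.
- **Contact force:** the highest vertical force I saw while lowering was about 6 N, setting down the 55 mm weight.

No check failed. `job_done()` gives no verdict, so these camera and force readings are the only confirmation.

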